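# Put the drum sander in service mode and hold its sprung hood just below balance

### The job

Push the red service plug fully home, upright, into the socket in the yellow block, then lift the bench sander's red sprung hood by its grab bar until it is past its balance point (the green line on the scale). Bring it gently back and finish still holding it by the bar, still, just below the balance point (the bar two or three centimetres lower, so that the hood would sink shut if you let go), so that the spring can be adjusted. Do not let the hood fly up to its stop or slam shut, and leave the grey plug and everything else on the bench where it is.

Things in the scene. Friction and masses are not known exactly. Their poses are not given: they have to be found in the camera images.
- plug_red: red service plug, 90 g, standing on its prong: black prong 24 x 32 mm (x, y), 26 mm long, tip stepped in 2 mm; flange 36 x 44 x 6 mm above it; grip block 20 (x) x 40 (y) mm, up to 72 mm. Origin: centre of the prong's underside, z up. Fits either way round (half turn); fully home, the flange rests on the yellow block, origin 26 mm below its top. Swaps places with grey plug and tin
- plug_grey: grey run plug, same shape and origin as the red one, standing on the bench; not to be used, leave alone
- socket_hole0 (a point): centre of the mouth of the rectangular socket in the top of a fixed yellow block 70 x 80 x 45 mm (x, y, z); the mouth is 45 mm above the bench, the hole 26.5 x 34.5 mm (x, y), 30 mm deep, slightly chamfered; z up, x along the hole's short side, y along its long side
- hood (a joint): angle of the sander's red hood in rad: 0 shut (level), grows as its near edge rises, stop at 1.5. A hinge spring carries part of its weight: balance point at 0.85 (green line on the white quadrant scale on the sander's +y side, centred on the hinge; the hood's edge lies along it). Below, the hood sinks shut by itself; above, it rises to the stop. Takes about 1.5 N at the bar at most
- hood_hinge (a point): middle of the hood's hinge line, 90 mm above the bench, on the far top edge of the sander (fixed black box 200 deep x 220 wide x 86 mm high). Its y axis is the hinge line; the frame turns with the hood. With the hood shut z is up and x points from the bar to the hinge. The hood is a red panel 205 x 220 x 10 mm
- grab_bar: level round aluminium bar on the hood, 14 mm diameter, 114 mm long along its y, turning freely between two dark arms 12 mm wide. Origin: its middle, 250 mm from the hinge, 93 mm above the bench when shut. Open gap of 38 mm between bar and hood's near edge. Fingers can take it from above and stay pointing down as the hood swings
- tin: blue tin, 56 mm diameter, 50 mm high, loose; origin at its underside. Leave alone
- tulip: flat tulip cut-out in dark wood, about 140 x 65 mm, 6 mm thick, lying loose; origin under the middle. Leave alone
- sanding_block: cork sanding block 100 x 60 x 32 mm, loose; origin at its underside. Leave alone
- glue: white glue bottle, 56 mm diameter, 150 mm high, loose; origin at its underside. Leave alone
- brush: small brush lying loose beyond the sander's left side; origin at its underside. Leave alone
Things that resemble listed ones, but are neither listed nor needed, are in the scene too. What is meant by the plug_red is not turquoise, and is the smaller of those in its own colour.

How it is judged:
By the outcome, as a careful person would: the job done as asked, in the order asked, and still so for the second after the job is handed in, while the arm keeps its last pose, push and grip.
It also fails if it takes over 58 s, if anything falls off the work surface, if the arm or the gripper's body presses on something with over 40 N, if the wrist force passes 120 N, or if a joint passes its speed limit or range.

### The arm

A 6-joint arm with a two-finger parallel gripper is mounted at the origin on the work surface. World frame = base frame: x ahead of the robot, y to its left, z up, the work surface at z = 0. Lengths are in m, angles in rad, forces in N, time in s.
With the tool pointing down it reaches from about 0.3 to 0.875 m from the base axis. Payload 4.2 kg.
Tool frame: the origin (TCP) lies at the very end of the fingers, on their centre line; the grasp point (between the pads) lies pinch_z behind it (pinch_z is the distance from the TCP to the grasp point, in m); z points along the fingers, x is the direction in which the jaws open and shut, and the axes are right-handed (so a half turn about z gives the same grasp; the last joint's range is limited). The gripper opens to 85 mm and grips with 20 to 120 N. Pads are 22 mm wide; open, the fingers measure 114 mm over their backs; the gripper's body (76 mm by 85 mm) begins 54 mm behind the grasp point. The pads swing forward as they close: fully open they stand 13 mm farther back than shut.
Start: joints at [1.226, 0.32, 1.565, -0, 1.257, -0.02], TCP at [0.183, 0.545, 0.231] pointing down, gripper open.
Joint ranges: [-3.11, 3.11], [-0.84, 2.01], [0.21, 2.61], [-1.34, 4.49], [0.05, 2.63], [-2.56, 2.56]. Speed limits (rad/s): [2.57, 2.57, 3.14, 3.14, 3.14, 3.14].

### API

Orientations are given as a unit quaternion [x, y, z, w].
In Python, from workcell import get_obs, camera, calibration, finish_job, pinch_z gives the robot as it stands. The module is installed in compiled form; this text tells all that it offers.
- The arm moves only by the shell command python3 -m jog 'ROWS'. ROWS is JSON, a list of rows, each a list of 5 numbers: the shift along the tool's x, y, z in mm, then the turn about the tool's z in degrees, then the opening, from 0 (shut) to 1 (fully open). In form: [[x, y, z, spin, grip], ...]. A call has 1 to 12 rows; each row is the pose to reach, as a shift and turn from the pose commanded when the call began, along the tool's axes at that moment; what a row does not reach only later rows make up. A row lasts 1/8 s, in which the tool goes at most 62.5 mm and 10.7 degrees, less where a joint would pass 70% of its speed; a pose out of reach is approached as far as the arm can. A call with a gripper value outside its range is refused whole. The fingers move at their own pace and stop on an object; the grip force is fixed at half the most. Time passes only in rows, so rows that repeat a pose let the fingers close. It gives the time, the measured TCP pose, the force and the opening at its end, in the units of the state.
- get_obs(): the state, without advancing time (a new reading comes with each control period).
- camera(name): name is "side" or "top"; returns the picture (480x640x3 uint8, red, green, blue); there is no depth.
- calibration(name): a dict with "mtx" (3x3 intrinsics, pixels), "D" ([k1, k2, p1, p2, k3] as OpenCV has them; the pictures are not rectified), "extrinsics" (4x4, takes a point from camera to world coordinates). Camera axes: x right, y down, z forward; pixel columns grow to the right and rows downward; lengths in m; the calibration is good to about 2 mm. A picture is of the moment at which its call begins. calibration takes no time and is no camera call.
- finish_job(): hands the job in, once; it reports no verdict.
The state is a dict: "time": time; "joints": joint angles; "qd": joint speeds; "joint_torque": joint torques, N m; "eef_pos": TCP position; "eef_rot": TCP orientation; "contact_force": force on the tool from outside, world axes, zero at the start; "moment": the same for the moment, N m; "width": opening from 0.0 (shut) to 1.0 (fully open).
Only numpy, scipy, OpenCV 4.12 (cv2) and the standard library are available. Lean on these libraries where they do the work, as an engineer would, in place of code of your own. Each camera call takes 0.05 s, during which the arm holds its last target. There are 200 camera calls.

## Working session

There is one attempt and no reset: what is moved stays moved. The work goes in short steps, Python scripts to look and compute and a shell command to move; the robot and the scene stay as the last step left them, time stands still between calls to the robot, and variables do not carry over. Pictures are saved under pics/ and viewed, about 8 in all and at most 12, crops included, and the job is handed in when it is done.

```bash
mkdir -p pics; cat > h.py <<'E'
import numpy as np, cv2
from workcell import get_obs, camera, calibration, pinch_z
from scipy.spatial.transform import Rotation as R
def ray(cam,uv):
    c=calibration(cam);E=np.array(c["extrinsics"])
    p=cv2.undistortPoints(np.array([[uv]],float),np.array(c["mtx"]),np.array(c["D"]))[0,0]
    return E[:3,3],E[:3,:3]@np.array([p[0],p[1],1.])
def onz(cam,uv,z):
    o,d=ray(cam,uv);return o+d*(z-o[2])/d[2]
def tri(c1,u1,c2,u2):
    a,d=ray(c1,u1);b,e=ray(c2,u2)
    s=np.linalg.lstsq(np.c_[d,-e],b-a,rcond=None)[0]
    P,Q=a+s[0]*d,b+s[1]*e
    return (P+Q)/2,np.linalg.norm(P-Q)
def proj(cam,P):
    c=calibration(cam);T=np.linalg.inv(np.array(c["extrinsics"]))
    return cv2.projectPoints(np.array(P,float).reshape(-1,1,3),cv2.Rodrigues(T[:3,:3])[0],T[:3,3],np.array(c["mtx"]),np.array(c["D"]))[0][:,0]
def snap(cam,name):
    im=camera(cam)[:,:,::-1].copy();cv2.imwrite(f"pics/{name}.png",im);return im
E
python3 - <<'E'
from h import *
for c in("side","top"):
    snap(c,c+"0");k=calibration(c);print(c,np.round(k["mtx"],1).tolist(),np.round(k["extrinsics"],3).tolist())
print(pinch_z,get_obs())
E
```

```text
side [[436.1, 0.0, 323.3], [0.0, 436.1, 224.7], [0.0, 0.0, 1.0]] [[0.769, -0.465, 0.438, 0.182], [-0.638, -0.578, 0.508, -0.429], [0.017, -0.67, -0.742, 0.756], [0.0, 0.0, 0.0, 1.0]]
top [[512.5, 0.0, 318.7], [0.0, 512.5, 238.5], [0.0, 0.0, 1.0]] [[0.011, -0.987, 0.163, 0.36], [-1.0, -0.007, 0.026, 0.022], [-0.025, -0.164, -0.986, 1.278], [0.0, 0.0, 0.0, 1.0]]
0.0187 {'time': 0.1, 'joints': array([ 1.22597959e+00,  3.20202724e-01,  1.56555098e+00,  7.21990231e-06,
        1.25742469e+00, -1.99749916e-02]), 'qd': array([ 0.00032284, -0.00109024, -0.0039593 , -0.00011111, -0.00122518,
        0.00086331]), 'joint_torque': array([ 1.87537400e-03, -4.16398644e+01, -2.34704608e+01,  7.20289381e-05,
        4.96236651e-03,  6.08211508e-06]), 'eef_pos': array([0.18335316, 0.54452523, 0.2305832 ]), 'eef_rot': array([ 8.12145336e-01,  5.83454647e-01, -6.54982375e-04,  4.46821924e-04]), 'contact_force': array([-0.6798595 , -0.0829967 , -0.29020606]), 'moment': array([ 0.01488457,  0.01808113, -0.02681612]), 'width': 1.0057706331025102}
```

View pics/side0.png

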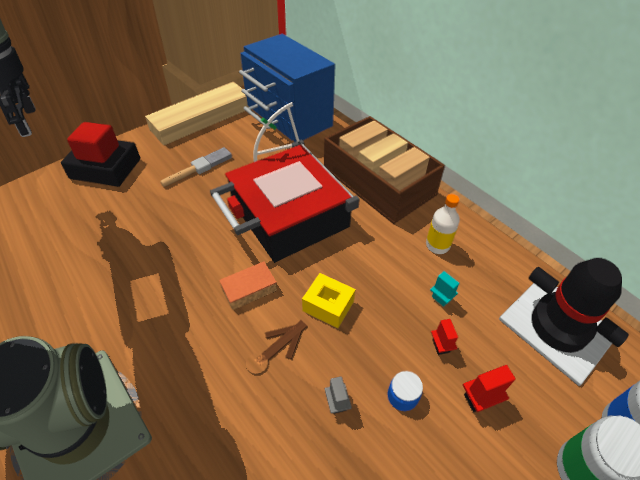

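View pics/top0.png

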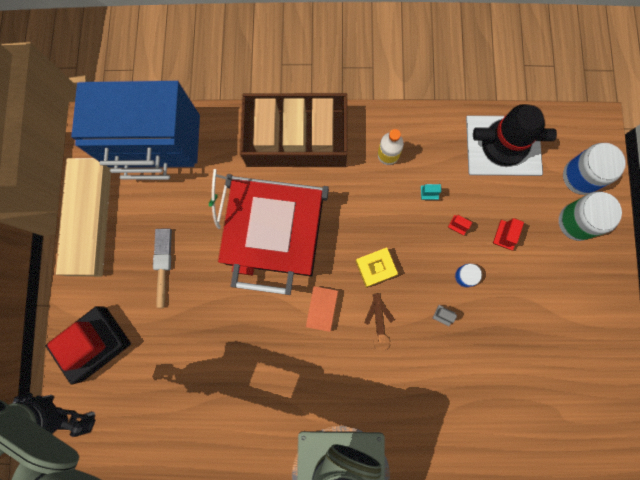

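Side view: the small red plug is at (445,337), the larger red one at (488,388), turquoise at (445,288), grey at (338,393), tin at (405,390) and socket at (329,298). Top view: small red (460,224), larger red (509,234), turquoise (431,192), grey (445,315), socket (377,267), bar from about (236,284) to (291,290). Red could also mean the sander's hood or the switch box at (75,345). I choose the small red one at top (460,224) and side (445,337), and will check it in a close crop.

```bash
python3 - <<'E'
from h import *
s=cv2.imread("pics/side0.png");t=cv2.imread("pics/top0.png")
def cr(im,u,v,w=32,k=6): return cv2.resize(im[v-w:v+w,u-w:u+w],None,fx=k,fy=k,interpolation=cv2.INTER_CUBIC)
g=np.vstack([np.hstack([cr(t,460,224,24,8),cr(s,445,337,24,8)]),np.hstack([cr(t,377,267,24,8),cr(s,329,298,32,6)])])
g=cv2.resize(g,(600,600)); cv2.imwrite("pics/crop1.png",g)
def red(im):
    h=cv2.cvtColor(im,cv2.COLOR_BGR2HSV);return (((h[...,0]<8)|(h[...,0]>172))&(h[...,1]>170)&(h[...,2]>60)).astype(np.uint8)
def yel(im):
    h=cv2.cvtColor(im,cv2.COLOR_BGR2HSV);return ((abs(h[...,0].astype(int)-28)<5)&(h[...,1]>170)&(h[...,2]>60)).astype(np.uint8)
for n,im,(u,v),(a,b) in(("top",t,(460,224),(377,267)),("side",s,(445,337),(329,298))):
    for nm,m,(x,y) in(("red",red(im),(u,v)),("yel",yel(im),(a,b))):
        k,l,st,ce=cv2.connectedComponentsWithStats(m)
        i=np.argmin(np.hypot(*(ce[1:]-[x,y]).T)+1e3*(st[1:,4]<40))+1
        c,_=cv2.findContours((l==i).astype(np.uint8),cv2.RETR_EXTERNAL,cv2.CHAIN_APPROX_NONE)
        print(n,nm,st[i],ce[i].round(1),cv2.minAreaRect(max(c,key=len)))
E
```

```text
top red [448 215  25  20 316] [459.7 224.2] ((459.8000183105469, 224.40000915527344), (20.57182502746582, 16.099689483642578), 26.56505012512207)
top yel [357 248  40  38 831] [376.7 266.4] ((376.46551513671875, 266.4137878417969), (28.96847152709961, 32.86807632446289), 68.19859313964844)
side red [431 319  27  34 632] [444.9 336.2] ((444.62066650390625, 336.0517272949219), (32.496681213378906, 23.76900291442871), 68.19859313964844)
side yel [ 302  273   53   54 1800] [327.9 299.5] ((327.48602294921875, 298.9932556152344), (46.76657485961914, 42.108551025390625), 25.76932716369629)
```

View pics/crop1.png

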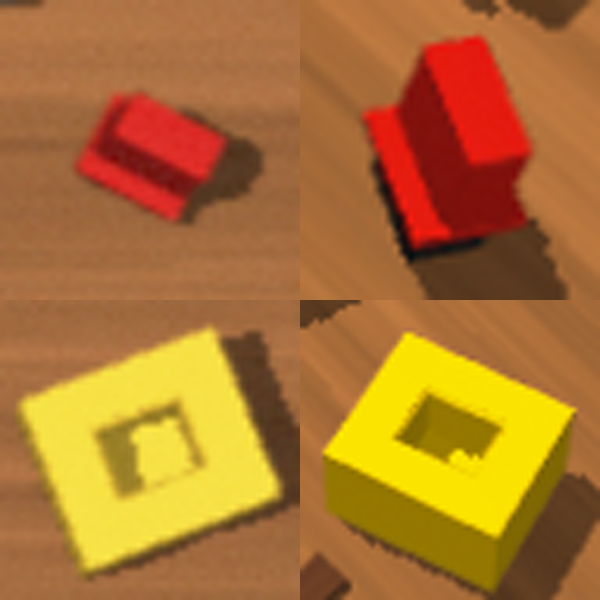

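The top crop's first row shows the chosen plug: a small red flange and grip block, with a black prong underneath. The second row shows the yellow block and its hole. Next I'll triangulate the face corners read from these crops.

```bash
python3 - <<'E'
from h import *
f=lambda c,k,o,q:(np.array(c,float)-q+.5)/k-.5+o
T=f([(132,95),(226,140),(207,180),(116,131)],6.25,(436,200),(0,0))
S=f([(425,45),(485,37),(530,152),(470,165)],6.25,(421,313),(300,0))
def rep(n,T,S,h):
    print(n,T.mean(0).round(1),S.mean(0).round(1),"tri",[np.round(x,4) for x in tri("top",T.mean(0),"side",S.mean(0))])
    for c,P in(("top",T),("side",S)):
        W=np.array([onz(c,p,h) for p in P]);r=cv2.minAreaRect((W[:,:2]*1e3).astype(np.float32));e=np.diff(W[[0,1,2,3,0],:2],axis=0)
        print(c,W.mean(0).round(4),np.round(np.linalg.norm(e,axis=1)*1e3,1),np.degrees(np.arctan2(e[:,1],e[:,0])).round(1))
rep("plug",T,S,.072)
o=f([(20,403),(212,328),(283,495),(88,574)],6.25,(353,243),(0,300));p=f([(408,333),(575,410),(498,536),(323,455)],4.6875,(297,266),(300,300))
rep("blk",o,p,.045)
o=f([(95,433),(180,400),(205,465),(120,499)],6.25,(353,243),(0,300));p=f([(430,388),(503,430),(468,475),(393,438)],4.6875,(297,266),(300,300))
rep("hole",o,p,.045)
E
```

```text
plug [462.8 221.4] [449.  328.5] tri [array([ 0.6041, -0.291 ,  0.0681]), np.float64(0.0015)]
top [ 0.6039 -0.2905  0.072 ] [39.5 17.5 39.1 15.6] [-116.   153.2   61.2  -25.1]
side [ 0.6012 -0.2911  0.072 ] [18.3 37.3 18.3 38.6] [ -31.7 -120.3  152.5   59.7]
blk [376.7 266.6] [328.8 294.1] tri [array([ 0.497, -0.086,  0.041]), np.float64(0.0005)]
top [ 0.4969 -0.0858  0.045 ] [80.3 70.1 81.3 70.9] [ -68.1 -157.6  112.4   21.6]
side [ 0.4955 -0.0871  0.045 ] [79.5 68.6 79.6 70.5] [ -68.7 -158.8  112.6   21.2]
hole [376.6 266.5] [328.3 293.9] tri [array([ 0.4968, -0.0854,  0.0413]), np.float64(0.0015)]
top [ 0.497  -0.0855  0.045 ] [35.4 26.9 35.5 27.2] [ -68.3 -159.5  112.2   20.5]
side [ 0.4945 -0.0867  0.045 ] [36.4 26.3 35.1 29.2] [ -74.  -163.8  110.7   18.9]
```

```bash
cat >> h.py <<'E'
def delta(P,yaw=None):
    o=get_obs();r=R.from_quat(o["eef_rot"]);x=r.as_matrix()[:,0]
    y0=np.degrees(np.arctan2(x[1],x[0]))
    d=r.inv().apply(np.array(P)-o["eef_pos"])*1e3
    sp=0 if yaw is None else -((yaw-y0+90)%180-90)
    print("at",o["eef_pos"].round(4),"yaw",y0.round(1),"t",round(o["time"],2),"-> shift",d.round(1),"spin",round(float(sp),1),"F",o["contact_force"].round(1),"w",round(o["width"],3))
E
python3 - <<'E'
from h import *
delta([.603,-.291,.14],-28.5); delta([.603,-.291,.2306])
# bar: ends in both views
for n,(a,b) in {"L":((234,283.5),(213,194)),"R":((291,290.5),(238,229))}.items(): print(n,tri("top",a,"side",b))
E
```

```text
at [0.1834 0.5445 0.2306] yaw 71.4 t 0.1 -> shift [-657.7  664.4   91.6] spin -80.1 F [-0.7 -0.1 -0.3] w 1.006
at [0.1834 0.5445 0.2306] yaw 71.4 t 0.1 -> shift [-657.9  664.4    1. ] spin 0.0 F [-0.7 -0.1 -0.3] w 1.006
L (array([0.44737397, 0.25153532, 0.08677256]), np.float64(0.0044552409036895104))
R (array([0.4309616 , 0.11693025, 0.10035082]), np.float64(0.006035566703594571))
```

```bash
python3 -m jog '[[-658,664,0,99.9,0.7],[-658,664,0,99.9,0.7],[-658,664,0,99.9,0.7],[-658,664,0,99.9,0.7],[-658,664,0,99.9,0.7],[-658,664,0,99.9,0.7],[-658,664,0,99.9,0.7],[-658,664,0,99.9,0.7],[-658,664,0,99.9,0.7],[-658,664,0,99.9,0.7],[-658,664,0,99.9,0.7],[-658,664,0,99.9,0.7]]'; python3 -c "
from h import *
delta([.603,-.291,.2306],-28.5)"
```

```text
time: 1.6
eef_pos: [0.5203, -0.1274, 0.231]
eef_rot: [0.969, -0.247, -0.0, -0.0]
contact_force: [0.9, -0.1, -1.0]
width: 0.698
at [ 0.5203 -0.1274  0.231 ] yaw -28.5 t 1.6 -> shift [150.8 104.2   0.3] spin -0.0 F [ 0.9 -0.1 -1. ] w 0.698
```

```bash
python3 -m jog '[[151,104,0,0,0.7],[151,104,0,0,0.7],[151,104,0,0,0.7],[151,104,30,0,0.7],[151,104,70,0,0.7],[151,104,110,0,0.7],[151,104,130,0,0.7],[151,104,130,0,0.7],[151,104,130,0,0.7]]'; python3 - <<'E'
from h import *
delta([.603,-.291,.04],-28.5)
s=snap("side","side1");t=snap("top","top1")
p=proj("side",get_obs()["eef_pos"])[0];print(p)
g=np.hstack([cv2.resize(s[270:390,390:510],(500,500),interpolation=cv2.INTER_CUBIC),cv2.resize(t[185:265,420:500],(300,300)).repeat(1,0)[:300].__class__(0) if 0 else cv2.copyMakeBorder(cv2.resize(t[185:265,420:500],(300,300)),0,200,0,0,cv2.BORDER_CONSTANT)])
cv2.imwrite("pics/c2.png",g)
E
```

```text
time: 2.72
eef_pos: [0.6036, -0.2891, 0.1022]
eef_rot: [0.969, -0.246, 0.001, 0.0]
contact_force: [0.5, 0.2, 0.5]
width: 0.697
at [ 0.6036 -0.2891  0.1022] yaw -28.5 t 2.73 -> shift [ 0.3  1.9 62.2] spin -0.0 F [0.5 0.2 0.5] w 0.697
[453.25691543 318.05081654]
```

View pics/c2.png

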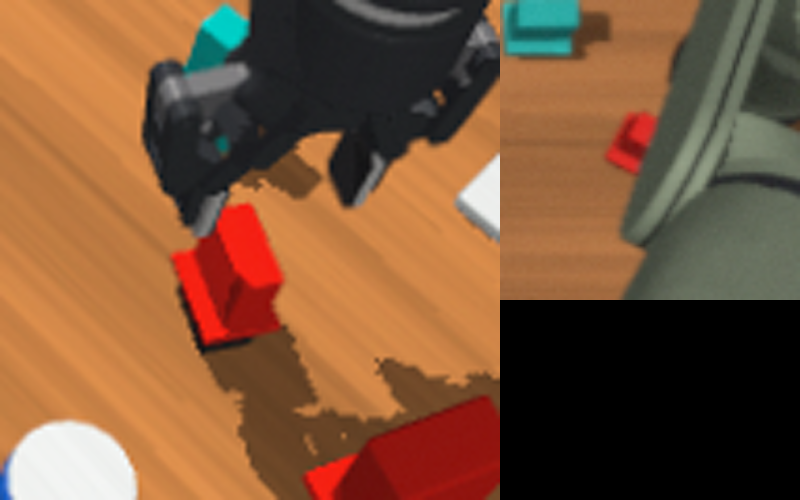

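The crop shows the open fingers centred over the plug's line, with the tips at crop (205,225) and (345,200). The plug top is at (240,240), and nothing is in the way of the descent.

```bash
python3 -m jog '[[0,2,20,0,0.7],[0,2,45,0,0.7],[0,2,62,0,0.7],[0,2,62,0,0.7],[0,2,62,0,0.7]]'; python3 - <<'E'
from h import *
o=get_obs();print(proj("side",[[.602,-.291,.072],o["eef_pos"]]))
s=snap("side","side2");cv2.imwrite("pics/c3.png",cv2.resize(s[280:380,400:500],(500,500),interpolation=cv2.INTER_CUBIC))
E
```

```text
time: 3.45
eef_pos: [0.6027, -0.2909, 0.0403]
eef_rot: [0.969, -0.246, 0.001, 0.0]
contact_force: [-0.4, -0.1, 0.2]
width: 0.7
[[449.18026993 328.10349398]
 [445.29345402 336.3109563 ]]
```

View pics/c3.png

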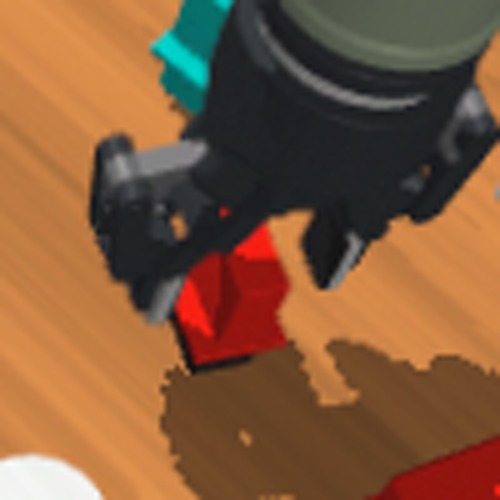

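The jaws straddle the grip block evenly, so I close and lift.

```bash
python3 -m jog '[[0,0,0,0,0],[0,0,0,0,0],[0,0,0,0,0],[0,0,0,0,0],[0,0,0,0,0],[0,0,-10,0,0],[0,0,-35,0,0],[0,0,-60,0,0],[0,0,-80,0,0],[0,0,-80,0,0]]'; python3 -c "
from h import *
delta([.4965,-.0858,.12],21.5)"
```

```text
time: 4.75
eef_pos: [0.6029, -0.291, 0.121]
eef_rot: [0.969, -0.246, 0.002, 0.0]
contact_force: [0.7, -1.0, -1.2]
width: 0.222
at [ 0.6029 -0.291   0.121 ] yaw -28.5 t 4.75 -> shift [-191.5 -129.5    0.4] spin -50.0 F [ 0.7 -1.  -1.2] w 0.222
```

```bash
python3 -m jog '[[-40,-27,0,-10,0],[-80,-54,0,-20,0],[-120,-81,0,-30,0],[-160,-108,0,-40,0],[-185,-125,0,-48,0],[-191.5,-129.5,0,-50,0],[-191.5,-129.5,0,-50,0],[-191.5,-129.5,0,-50,0],[-191.5,-129.5,0,-50,0]]'; python3 - <<'E'
from h import *
delta([.4965,-.0858,.12],21.5)
s=snap("side","side3");t=snap("top","top3")
g=np.hstack([cv2.resize(s[240:340,270:370],(500,500),interpolation=cv2.INTER_CUBIC),cv2.copyMakeBorder(cv2.resize(t[230:290,347:407],(300,300)),0,200,0,0,cv2.BORDER_CONSTANT)])
cv2.imwrite("pics/c4.png",g)
E
```

```text
time: 5.88
eef_pos: [0.496, -0.0862, 0.1191]
eef_rot: [0.983, 0.186, 0.0, 0.0]
contact_force: [-0.1, 0.4, -0.3]
width: 0.222
at [ 0.496  -0.0862  0.1191] yaw 21.4 t 5.88 -> shift [ 0.6 -0.2 -0.9] spin -0.1 F [-0.1  0.4 -0.3] w 0.222
```

View pics/c4.png

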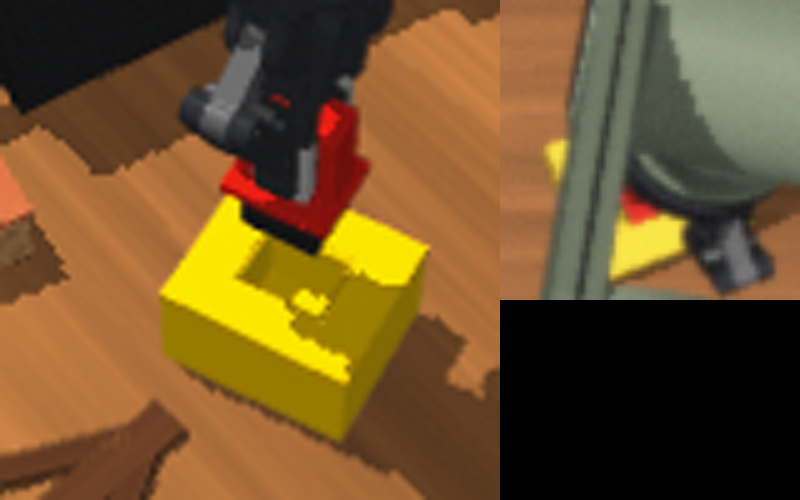

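The plug hangs upright and turned to match the hole. Visible flange corners are at crop (222,188), (333,236) and (370,165), and the prong tip's near edge runs (243,222)–(322,252). I'll check the in-grip offset numerically.

```bash
python3 - <<'E'
from h import *
s=cv2.imread("pics/side3.png")
a=np.radians(21.4);X=np.array([np.cos(a),np.sin(a),0]);Y=np.array([-np.sin(a),np.cos(a),0])
# lift: z of origin .119-.0403
C=np.array([.496,-.0862,.0788])
P=[C+sx*18*1e-3*X+sy*22e-3*Y+[0,0,z] for z in(.026,.032) for sx,sy in((-1,1),(-1,-1),(1,-1))]
q=(proj("side",P)-[270,240]+.5)*5-.5;print(q.round(0).tolist())
Q=[C+sx*10e-3*X+sy*14e-3*Y for sx,sy in((-1,1),(-1,-1),(1,-1))]
print("tip",((proj("side",Q)-[270,240]+.5)*5-.5).round(0).tolist())
H=np.array([.4965,-.0858,.045]);Q=[H+sx*13.25e-3*X+sy*17.25e-3*Y for sx,sy in((-1,1),(-1,-1),(1,-1),(1,1))]
print("hole",((proj("side",Q)-[270,240]+.5)*5-.5).round(0).tolist())
h=proj("side",[H,H+.001*X,H+.001*Y]);print("px/mm x,y",(h[1:]-h[0]).round(2)*5)
E
```

```text
[[223.0, 189.0], [330.0, 239.0], [376.0, 167.0], [223.0, 179.0], [331.0, 229.0], [377.0, 158.0]]
tip [[252.0, 223.0], [318.0, 254.0], [343.0, 215.0]]
hole [[240.0, 274.0], [319.0, 311.0], [351.0, 260.0], [273.0, 224.0]]
px/mm x,y [[ 1.25 -1.9 ]
 [-2.3  -1.1 ]]
```

```bash
python3 -m jog '[[-0.5,1,10,0,0],[-0.5,1,20,0,0],[-0.5,1,28,0,0],[-0.5,1,31,0,0],[-0.5,1,31,0,0]]'; python3 - <<'E'
from h import *
o=get_obs();print(o["eef_pos"])
s=snap("side","side4");cv2.imwrite("pics/c5.png",cv2.resize(s[255:335,280:360],(640,600),interpolation=cv2.INTER_CUBIC) if 0 else cv2.resize(s[255:330,285:360],(600,600),interpolation=cv2.INTER_CUBIC))
a=np.radians(21.4);X=np.array([np.cos(a),np.sin(a),0]);Y=np.array([-np.sin(a),np.cos(a),0])
f=lambda P:((proj("side",P)-[285,255]+.5)*8-.5).round(0).tolist()
C=o["eef_pos"]-[0,0,.0403]
print("fl",f([C+sx*18*1e-3*X+sy*22e-3*Y+[0,0,.026] for sx,sy in((-1,1),(-1,-1),(1,-1))]))
print("step edge? tip",f([C+sx*10e-3*X+sy*14e-3*Y for sx,sy in((-1,1),(-1,-1),(1,-1))]))
H=np.array([.4965,-.0858,.045]);print("hole",f([H+sx*13.25e-3*X+sy*17.25e-3*Y for sx,sy in((-1,1),(-1,-1),(1,-1),(1,1))]))
E
```

```text
time: 6.6
eef_pos: [0.4954, -0.0864, 0.088]
eef_rot: [0.982, 0.186, -0.0, -0.0]
contact_force: [-0.7, -0.6, -0.6]
width: 0.222
[ 0.49538378 -0.08642684  0.08802382]
fl [[235.0, 261.0], [402.0, 340.0], [473.0, 227.0]]
step edge? tip [[281.0, 312.0], [384.0, 361.0], [423.0, 299.0]]
hole [[264.0, 318.0], [391.0, 378.0], [442.0, 297.0], [317.0, 238.0]]
```

View pics/c5.png

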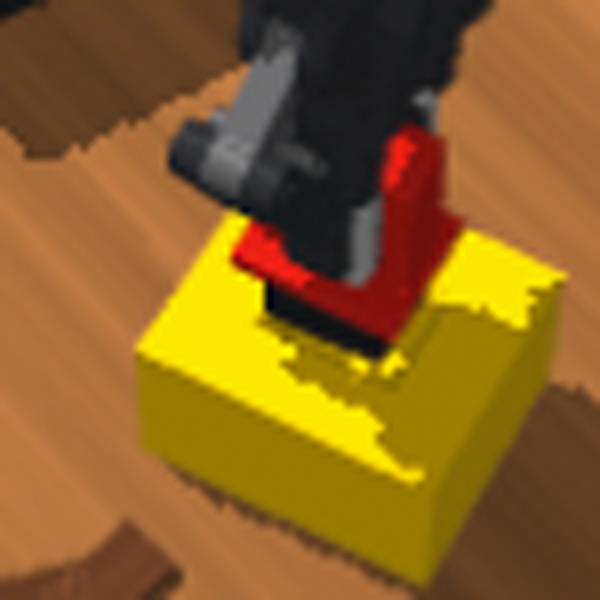

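The prong's near lower edge (268,315)–(383,357) lies just inside the hole's near edge (about (260,320)–(395,372)). I'll lower it slowly and watch the force.

```bash
python3 -m jog '[[0,0,2,0,0],[0,0,4,0,0],[0,0,6,0,0],[0,0,8,0,0],[0,0,8,0,0]]'
```

```text
time: 7.28
eef_pos: [0.4955, -0.0865, 0.0808]
eef_rot: [0.982, 0.186, 0.0, 0.0]
contact_force: [-1.3, 0.5, 3.7]
width: 0.223
```

```bash
python3 -m jog '[[0,0,3,0,0],[0,0,6,0,0],[0,0,6,0,0]]'
```

```text
time: 7.65
eef_pos: [0.4965, -0.0867, 0.0796]
eef_rot: [0.982, 0.187, 0.002, 0.001]
contact_force: [-8.8, 1.6, 39.5]
width: 0.226
```

Contact at about 5 mm depth, where the step catches. The block pushes the plug toward −x, which agrees with the side view putting the hole slightly toward −x. I'll back off, shift by about 1.3 mm and retry.

```bash
python3 -m jog '[[0,0,-8,0,0],[-1.3,0,-8,0,0],[-1.3,0,-5,0,0],[-1.3,0,-3,0,0],[-1.3,0,-1,0,0],[-1.3,0,-1,0,0]]'
```

```text
time: 8.4
eef_pos: [0.4957, -0.0871, 0.08]
eef_rot: [0.982, 0.186, 0.002, 0.001]
contact_force: [-7.2, 2.9, 40.6]
width: 0.225
```

```bash
python3 - <<'E'
from h import *
o=get_obs();print(o["eef_pos"],o["contact_force"].round(1),o["moment"].round(3))
F,M=o["contact_force"],o["moment"];r=np.cross(F,M)/F@F if 0 else np.cross(F,M)/(F@F);print("line pt",r*1e3)
s=snap("side","side5");cv2.imwrite("pics/c6.png",cv2.resize(s[265:325,295:355],(600,600),interpolation=cv2.INTER_CUBIC))
E
```

```text
[ 0.49573543 -0.08713971  0.08000191] [-7.2  2.9 40.6] [ 0.39   1.959 -0.055]
line pt [-46.61424632   9.02258197  -8.96205614]
```

View pics/c6.png

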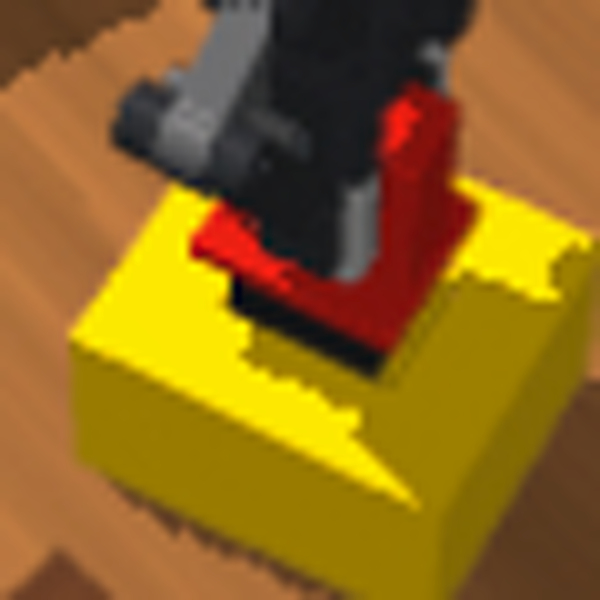

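The crop shows the prong's near edge (232,300)–(385,375) now covering the near rim, where the thin dark strip of hole was visible before. The moment also puts the contact on the −x side, so the correction went the wrong way. The top view's +x estimate looks right. I'll go up, shift to +x and probe gently.

```bash
python3 -m jog '[[0,0,-8,0,0],[2.6,0,-8,0,0],[2.6,0,-6,0,0],[2.6,0,-5,0,0],[2.6,0,-4,0,0],[2.6,0,-3,0,0],[2.6,0,-3,0,0]]'; python3 -c "
from h import *
o=get_obs();print(o['eef_pos'].round(4),o['contact_force'].round(1),o['moment'].round(3))"
```

```text
time: 9.32
eef_pos: [0.4963, -0.086, 0.08]
eef_rot: [0.982, 0.186, -0.0, -0.0]
contact_force: [-4.9, 1.1, 21.2]
width: 0.226
[ 0.4963 -0.086   0.08  ] [-4.9  1.1 21.2] [ 0.173  1.263 -0.019]
```

```bash
python3 -m jog '[[0,0,-5,0,0],[1.5,0,-5,0,0],[1.5,0,-3,0,0],[1.5,0,-1,0,0],[1.5,0,0,0,0],[1.5,0,0,0,0]]'; python3 -c "
from h import *
o=get_obs();print(o['eef_pos'].round(4),o['contact_force'].round(1),o['moment'].round(3))"
```

```text
time: 10.07
eef_pos: [0.4979, -0.0855, 0.078]
eef_rot: [0.982, 0.186, -0.0, -0.0]
contact_force: [-0.0, 0.2, -0.5]
width: 0.225
[ 0.4979 -0.0855  0.078 ] [-0.   0.2 -0.5] [-0.035  0.013  0.055]
```

No contact force at 0.078, so it is past the step. Continuing down.

```bash
python3 -m jog '[[0,0,3,0,0],[0,0,6,0,0],[0,0,9,0,0],[0,0,12,0,0],[0,0,15,0,0],[0,0,15,0,0]]'; python3 -c "
from h import *
o=get_obs();print(o['eef_pos'].round(4),o['contact_force'].round(1),o['moment'].round(3))"
```

```text
time: 10.82
eef_pos: [0.4978, -0.0854, 0.063]
eef_rot: [0.982, 0.186, -0.0, -0.0]
contact_force: [-0.5, -0.4, -0.5]
width: 0.22
[ 0.4978 -0.0854  0.063 ] [-0.5 -0.4 -0.5] [-0.017  0.055 -0.009]
```

```bash
python3 -m jog '[[0,0,2,0,0],[0,0,3.5,0,0],[0,0,5,0,0],[0,0,6,0,0],[0,0,6,0,0]]'; python3 -c "
from h import *
o=get_obs();print(o['eef_pos'].round(4),o['contact_force'].round(1),o['moment'].round(3))"
```

```text
time: 11.45
eef_pos: [0.4981, -0.0854, 0.0586]
eef_rot: [0.982, 0.186, 0.0, 0.0]
contact_force: [-3.6, 1.4, 11.4]
width: 0.227
[ 0.4981 -0.0854  0.0586] [-3.6  1.4 11.4] [ 0.042  0.48  -0.048]
```

```bash
python3 -m jog '[[0,0,1.5,0,0],[0,0,1.5,0,0],[0,0,-1.4,0,0],[0,0,-1.4,0,0.5],[0,0,-1.4,0,0.5],[0,0,-1.4,0,0.5],[0,0,-30,0,0.5],[0,0,-80,0,0.5],[0,0,-120,0,0.5],[0,0,-120,0,0.5]]'; python3 - <<'E'
from h import *
o=get_obs();print(o['eef_pos'].round(4),o['contact_force'].round(1))
s=snap("side","side6");t=snap("top","top6")
g=np.hstack([cv2.resize(s[250:340,285:375],(400,400),interpolation=cv2.INTER_CUBIC),cv2.resize(s[170:260,190:280],(400,400),interpolation=cv2.INTER_CUBIC)])
cv2.imwrite("pics/c7.png",g)
E
```

```text
time: 12.7
eef_pos: [0.5001, -0.0859, 0.1803]
eef_rot: [0.982, 0.186, 0.003, 0.001]
contact_force: [0.3, 0.5, -0.3]
width: 0.498
[ 0.5001 -0.0859  0.1803] [ 0.3  0.5 -0.3]
```

View pics/c7.png

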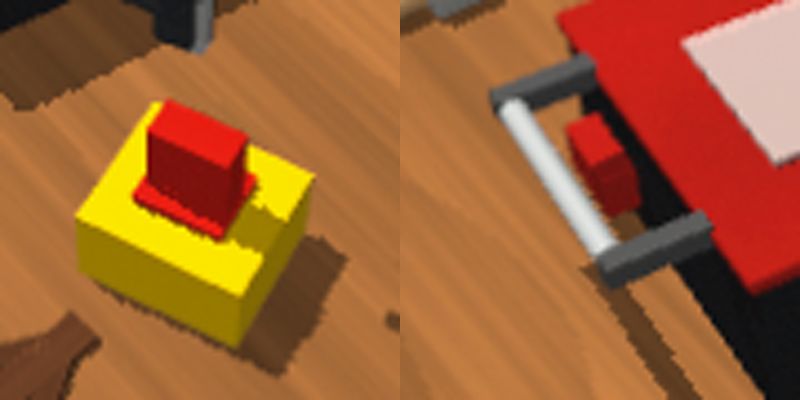

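The plug sits home and upright, its flange flat on the yellow block. The right crop shows the bar from side px (214,193) to (236,226), with a red switch box behind its left half. Next I'll measure the bar by mask in both views.

```bash
python3 - <<'E'
from h import *
D={}
for n,(a,b,c,d) in {"top":(225,300,275,298),"side":(208,245,188,232)}.items():
    im=cv2.imread(f"pics/{n}0.png");h=cv2.cvtColor(im,cv2.COLOR_BGR2HSV)
    m=np.zeros(h.shape[:2],np.uint8);m[c:d,a:b]=((h[...,1]<60)&(h[...,2]>125))[c:d,a:b]
    k,l,st,ce=cv2.connectedComponentsWithStats(m);i=1+np.argmax(st[1:,4])
    p=np.argwhere(l==i)[:,::-1].astype(np.float32);r=cv2.minAreaRect(p);v=cv2.fitLine(p,2,0,.01,.01).ravel()
    t=(p-v[2:])@v[:2];e=[v[2:]+v[:2]*t.min(),v[2:]+v[:2]*t.max()];e.sort(key=lambda q:q[0]);D[n]=e
    print(n,st[i],np.round(e,1).tolist(),np.round(r[1],1))
    # red switch
    R_=(((h[...,0]<8)|(h[...,0]>172))&(h[...,1]>170)&(h[...,2]>60)).astype(np.uint8);k,l,st,ce=cv2.connectedComponentsWithStats(R_)
    for j in range(1,k):
        if st[j,4]>15 and 200<ce[j][0]<330 and 150<ce[j][1]<300: print("  red",st[j],ce[j].round(1))
W=[]
for i in(0,1):
    P,g=tri("top",D["top"][i],"side",D["side"][i]);W.append(P);print(P.round(4),round(g,4),onz("top",D["top"][i],.097).round(4),onz("side",D["side"][i],.097).round(4))
# bar on plane from top
A,B=[onz("top",D["top"][i],.097) for i in(0,1)];print("len",np.linalg.norm(A-B),"dir",np.degrees(np.arctan2(*(A-B)[[1,0]])),"mid",(A+B)/2)
A,B=[onz("side",D["side"][i],.097) for i in(0,1)];print("len",np.linalg.norm(A-B),"dir",np.degrees(np.arctan2(*(A-B)[[1,0]])),"mid",(A+B)/2)
E
```

```text
top [236 282  50  12 285] [[235.8000030517578, 284.20001220703125], [285.0, 291.1000061035156]] [49.6  5.7]
  red [ 218  180  104   96 5704] [270.1 228.9]
side [213 192  26  36 252] [[213.60000610351562, 192.3000030517578], [235.60000610351562, 226.0]] [40.2  6.3]
  red [ 225  145  125   91 4526] [285.8 190.9]
  red [227 195  17  24 238] [235.5 206.5]
[0.4459 0.2448 0.0976] 0.0026 [0.4472 0.2444 0.097 ] [0.4449 0.2459 0.097 ]
[0.4312 0.1304 0.097 ] 0.0027 [0.4324 0.1299 0.097 ] [0.4299 0.1309 0.097 ]
len 0.11547394480466888 dir 82.66506483483528 mid [0.43978817 0.1871706  0.097     ]
len 0.1159535455175228 dir 82.55104877848562 mid [0.43742413 0.18838833 0.097     ]
```

```bash
python3 - <<'E'
from h import *
y=np.array([np.cos(np.radians(82.6)),np.sin(np.radians(82.6))]);x=np.array([y[1],-y[0]]);m=np.array([.4375,.1883])
# switch corners in c7 right crop: top face near-left, near-right, bottom right
for c in((568,128),(598,115),(603,165),(637,140),(610,213),(637,205)):
    uv=(np.array(c)-[400,0]+.5)/4.444-.5+[190,170]
    print(c,[(z,*( (np.array([(onz('side',uv,z)[:2]-m)@x,(onz('side',uv,z)[:2]-m)@y])*1e3).round(0))) for z in(.04,.06,.08)])
H=np.array([.4405,.187])
g=H-.022*y;print("grasp",g)
delta([g[0],g[1],.1803],-7.4);delta([g[0],g[1],.0745],-7.4)
E
```

```text
(568, 128) [(0.04, np.float64(35.0), np.float64(82.0)), (0.06, np.float64(29.0), np.float64(62.0)), (0.08, np.float64(23.0), np.float64(42.0))]
(598, 115) [(0.04, np.float64(52.0), np.float64(83.0)), (0.06, np.float64(46.0), np.float64(63.0)), (0.08, np.float64(40.0), np.float64(42.0))]
(603, 165) [(0.04, np.float64(39.0), np.float64(48.0)), (0.06, np.float64(33.0), np.float64(28.0)), (0.08, np.float64(27.0), np.float64(9.0))]
(637, 140) [(0.04, np.float64(62.0), np.float64(55.0)), (0.06, np.float64(56.0), np.float64(36.0)), (0.08, np.float64(49.0), np.float64(16.0))]
(610, 213) [(0.04, np.float64(28.0), np.float64(15.0)), (0.06, np.float64(22.0), np.float64(-4.0)), (0.08, np.float64(17.0), np.float64(-22.0))]
(637, 205) [(0.04, np.float64(42.0), np.float64(13.0)), (0.06, np.float64(36.0), np.float64(-6.0)), (0.08, np.float64(30.0), np.float64(-24.0))]
grasp [0.4376665  0.16518323]
at [ 0.4977 -0.0854  0.1769] yaw 21.5 t 12.8 -> shift [  36.  -255.2   -3.3] spin 28.9 F [-0.9 -0.5 -0.3] w 0.496
at [ 0.4977 -0.0854  0.1769] yaw 21.5 t 12.8 -> shift [  36.  -255.1  102.5] spin 28.9 F [-0.9 -0.5 -0.3] w 0.496
```

The switch spans about +28 to +62 mm along the bar with its top near 0.06, so gripping at −22 mm clears it.

```bash
python3 -m jog '[[8,-60,-3,10,0.42],[16,-120,-3,20,0.42],[26,-180,-3,28.9,0.42],[33,-235,-3,28.9,0.42],[36,-255.2,-3,28.9,0.42],[36,-255.2,-3,28.9,0.42],[36,-255.2,30,28.9,0.42],[36,-255.2,42,28.9,0.42],[36,-255.2,42,28.9,0.42],[36,-255.2,42,28.9,0.42]]'; python3 - <<'E'
from h import *
y=np.array([np.cos(np.radians(82.6)),np.sin(np.radians(82.6))]);g=np.array([.4405,.187])-.022*y
delta([*g,.0745],-7.4)
s=snap("side","side7");cv2.imwrite("pics/c8.png",cv2.resize(s[165:255,190:280],(600,600),interpolation=cv2.INTER_CUBIC))
o=get_obs();p=(proj("side",[o["eef_pos"],[*g,.093]])-[190,165]+.5)*6.667;print(p)
E
```

```text
time: 14.05
eef_pos: [0.4388, 0.1649, 0.1359]
eef_rot: [0.998, -0.065, 0.001, -0.0]
contact_force: [-0.6, 0.3, -0.4]
width: 0.422
at [0.4388 0.1649 0.1359] yaw -7.5 t 14.05 -> shift [-1.2 -0.1 61.4] spin -0.1 F [-0.6  0.3 -0.4] w 0.422
[[255.28275748 244.25889185]
 [271.68569985 343.367954  ]]
```

View pics/c8.png

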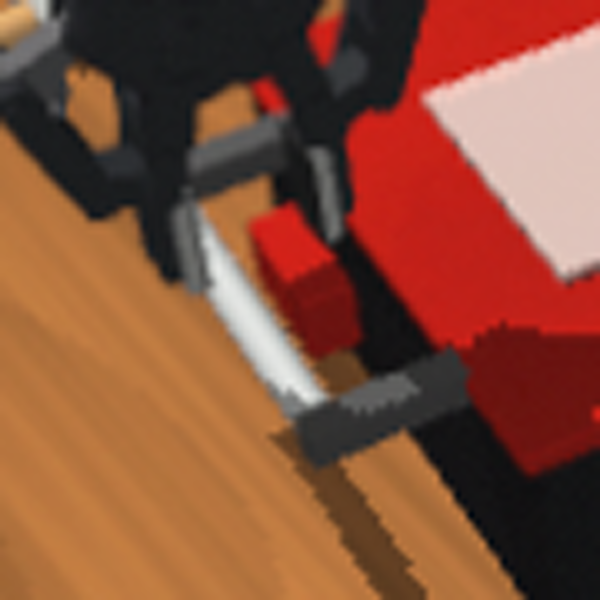

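The fingertips at (195,285) and (335,230) straddle the bar, and the grasp point projects onto the bar at (271,343). The switch box is clear, so I descend and close.

```bash
python3 -m jog '[[-1,0,15,0,0.42],[-1,0,35,0,0.42],[-1,0,52,0,0.42],[-1,0,60,0,0.42],[-1,0,60,0,0.42],[-1,0,60,0,0.42]]' && python3 -m jog '[[0,0,0,0,0.3],[0,0,0,0,0.1],[0,0,0,0,0],[0,0,0,0,0],[0,0,0,0,0],[0,0,0,0,0]]'; python3 -c "
from h import *
delta([.4405,.187,.0745],-7.4)"
```

```text
time: 14.85
eef_pos: [0.4377, 0.1655, 0.0761]
eef_rot: [0.998, -0.065, 0.001, -0.0]
contact_force: [0.0, 0.6, 0.2]
width: 0.42
time: 15.6
eef_pos: [0.4371, 0.1654, 0.0755]
eef_rot: [0.998, -0.065, 0.0, -0.0]
contact_force: [-0.6, 1.1, 3.8]
width: 0.139
at [0.4371 0.1654 0.0755] yaw -7.4 t 15.6 -> shift [  0.5 -21.8   1. ] spin -0.0 F [-0.6  1.1  3.8] w 0.139
```

Gripped (opening 0.139, round bar). Next I'll work out the arc.

```bash
python3 -c "
import numpy as np
for t in [.03,.07,.12,.17,.22,.27,.32,.37,.42,.47,.52,.57,.62,.67,.72,.77,.82,.86,.9,.93,.95]:
    print(t,round(250*(np.cos(.012)-np.cos(t+.012)),1),round(-250*(np.sin(t+.012)-np.sin(.012)),1))
"
```

```text
0.03 0.2 -7.5
0.07 0.8 -17.5
0.12 2.2 -29.9
0.17 4.1 -42.2
0.22 6.7 -54.5
0.27 9.9 -66.6
0.32 13.6 -78.5
0.37 18.0 -90.2
0.42 22.9 -101.7
0.47 28.5 -112.9
0.52 34.5 -123.8
0.57 41.1 -134.4
0.62 48.3 -144.7
0.67 55.9 -154.6
0.72 64.0 -164.1
0.77 72.6 -173.2
0.82 81.6 -181.8
0.86 89.2 -188.4
0.9 96.9 -194.7
0.93 102.9 -199.2
0.95 107.0 -202.1
```

```bash
python3 -m jog '[[0.2,0,-7.5,0,0],[0.8,0,-17.5,0,0],[2.2,0,-29.9,0,0],[4.1,0,-42.2,0,0],[6.7,0,-54.5,0,0],[9.9,0,-66.6,0,0],[13.6,0,-78.5,0,0],[18,0,-90.2,0,0],[20.5,0,-96,0,0],[20.5,0,-96,0,0]]'; python3 -c "
from h import *
delta([.4371,.1654,.0755],-7.4)"
```

```text
time: 16.85
eef_pos: [0.4572, 0.1628, 0.1716]
eef_rot: [0.998, -0.065, -0.0, -0.0]
contact_force: [-1.6, 5.0, 0.2]
width: 0.142
at [0.4572 0.1628 0.1716] yaw -7.4 t 16.85 -> shift [-20.2   0.1  96.1] spin -0.0 F [-1.6  5.   0.2] w 0.142
```

```bash
python3 -m jog '[[2.4,0,-5.7,0,0],[8,0,-16.9,0,0],[14,0,-27.8,0,0],[20.6,0,-38.4,0,0],[27.8,0,-48.7,0,0],[35.4,0,-58.6,0,0],[43.5,0,-68.1,0,0],[43.5,0,-68.1,0,0]]'; python3 - <<'E'
from h import *
delta([.4371,.1654,.0755],-7.4)
s=snap("side","side8");t=snap("top","top8")
# hue mask of green line in both views, hood corners predicted
for n,im in(("side",s),("top",t)):
    h=cv2.cvtColor(im,cv2.COLOR_BGR2HSV);m=((abs(h[...,0].astype(int)-65)<18)&(h[...,1]>120)&(h[...,2]>50));m[:, :200]=0;m[:,320:]=0;m[260:]=0
    p=np.argwhere(m)[:,::-1];print(n,len(p),p.mean(0) if len(p) else None)
g=np.hstack([cv2.resize(s[60:240,190:370],(400,400),interpolation=cv2.INTER_CUBIC),cv2.resize(t[150:310,190:350],(400,400),interpolation=cv2.INTER_CUBIC)]);cv2.imwrite("pics/c9.png",g)
E
```

```text
time: 17.85
eef_pos: [0.5009, 0.1573, 0.2403]
eef_rot: [0.998, -0.065, 0.0, -0.001]
contact_force: [-3.2, 4.1, 3.1]
width: 0.137
at [0.5009 0.1573 0.2403] yaw -7.4 t 17.85 -> shift [-64.4   0.4 164.8] spin -0.0 F [-3.2  4.1  3.1] w 0.137
side 22 [272.63636364 125.81818182]
top 4 [211.   201.75]
```

View pics/c9.png

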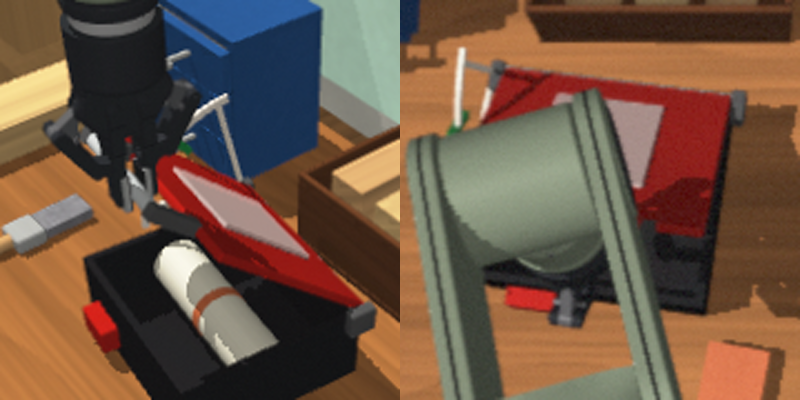

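The hood is following in the grip (left crop; bar held near (130,195)), and the measured dx and rise match the 250 mm arc. I'll go on past the balance point slowly.

```bash
python3 -m jog '[[4.2,0,-4.6,0,0],[8.6,0,-9.1,0,0],[13,0,-13.5,0,0],[17.6,0,-17.7,0,0],[21.4,0,-21,0,0],[25.2,0,-24.3,0,0],[29,0,-27.5,0,0],[32.9,0,-30.6,0,0],[38.9,0,-35.1,0,0],[43,0,-38,0,0],[43,0,-38,0,0],[43,0,-38,0,0]]'; python3 - <<'E'
from h import *
delta([.4371,.1654,.0755],-7.4)
s=snap("side","side9");t=snap("top","top9")
cv2.imwrite("pics/c10.png",cv2.resize(s[60:210,190:340],(600,600),interpolation=cv2.INTER_CUBIC))
E
```

```text
time: 19.45
eef_pos: [0.5432, 0.152, 0.278]
eef_rot: [0.998, -0.065, 0.0, -0.001]
contact_force: [-2.5, 4.4, 5.2]
width: 0.142
at [0.5432 0.152  0.278 ] yaw -7.4 t 19.45 -> shift [-107.     0.7  202.5] spin -0.0 F [-2.5  4.4  5.2] w 0.142
```

View pics/c10.png

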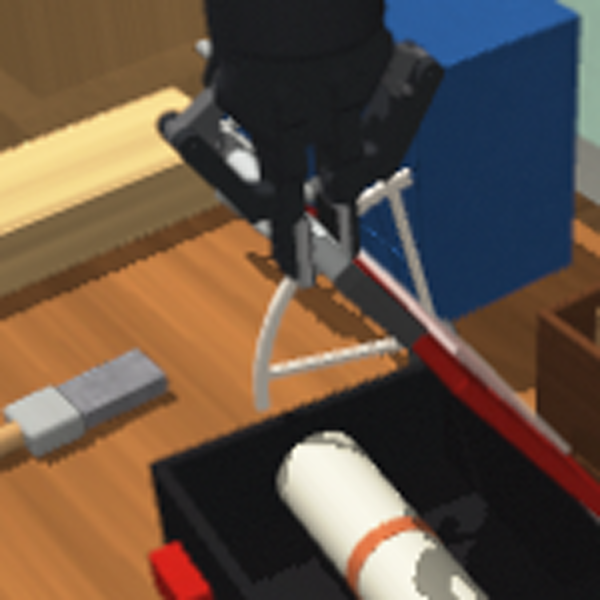

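The bar is held firmly with the hood at about 0.95 rad (rise 202 mm against 187 mm at balance, dx matching), so it is past balance. That was my 12th and last picture, so from here I check by numbers. Bringing it back gently to about 25 mm below balance.

```bash
python3 -m jog '[[-4.1,0,2.9,0,0],[-10.1,0,7.4,0,0],[-14,0,10.5,0,0],[-17.8,0,13.7,0,0],[-25.4,0,20.3,0,0],[-30,0,24.6,0,0],[-34.4,0,28.9,0,0],[-39.6,0,34.3,0,0],[-43,0,38,0,0],[-45,0,40.3,0,0],[-45,0,40.3,0,0],[-45,0,40.3,0,0]]'; python3 - <<'E'
from h import *
delta([.4371,.1654,.0755],-7.4)
s=snap("side","side10");t=snap("top","top10");o=get_obs();print(np.abs(o["qd"]).max())
# bar mask (side) and hood compare with same-height state side8 ; plugs unmoved
s8=cv2.imread("pics/side8.png");print("diff to 0.72 frame, hood region",cv2.absdiff(s,s8)[60:240,190:370].mean())
def cen(im,lo,hi,box,smin=150):
    h=cv2.cvtColor(im,cv2.COLOR_BGR2HSV);a,b,c,d=box;q=h[c:d,a:b];m=((q[...,0]>=lo)&(q[...,0]<=hi)&(q[...,1]>=smin));return m.sum(),np.argwhere(m).mean(0)[::-1]+[a,c]
s0=cv2.imread("pics/side0.png");s6=cv2.imread("pics/side6.png")
for n,b in {"plug in socket":(300,360,255,335)}.items(): print(n,cv2.absdiff(s,s6)[b[2]:b[3],b[0]:b[1]].mean())
for n,b in {"grey":(320,360,365,420),"tin":(380,430,365,415),"big red":(455,525,360,420),"turq":(425,465,265,312),"glue":(420,465,190,260),"sandblk":(215,285,260,312),"tulip":(240,300,325,380),"brush":(155,215,148,190)}.items(): print(n,cv2.absdiff(s,s0)[b[2]:b[3],b[0]:b[1]].mean().round(2))
E
```

```text
time: 21.05
eef_pos: [0.4978, 0.1577, 0.2369]
eef_rot: [0.998, -0.065, -0.001, -0.0]
contact_force: [-3.9, 5.7, 2.0]
width: 0.139
at [0.4978 0.1577 0.2369] yaw -7.4 t 21.05 -> shift [-60.9   0.3 161.5] spin -0.0 F [-3.9  5.7  2. ] w 0.139
0.001954673425136599
diff to 0.72 frame, hood region 3.841440329218107
plug in socket 24.039930555555557
grey 39.75
tin 7.33
big red 5.91
turq 5.75
glue 5.72
sandblk 7.19
tulip 5.73
brush 6.35
```

Most items are unchanged, but the plug and grey regions differ, possibly from arm shadow or occlusion. I'll check those by masks in both views.

```bash
python3 - <<'E'
from h import *
I={n:cv2.imread(f"pics/{n}.png") for n in("side0","side6","side9","side10","top0","top6","top9","top10")}
def red(im,b,lo=None):
    h=cv2.cvtColor(im,cv2.COLOR_BGR2HSV)[b[2]:b[3],b[0]:b[1]];m=((h[...,0]<8)|(h[...,0]>172))&(h[...,1]>170)&(h[...,2]>40)
    y,x=np.nonzero(m);return (m.sum(),x.min()+b[0],x.max()+b[0],y.min()+b[2],y.max()+b[2]) if m.any() else 0
for n in("side6","side9","side10"): print(n,"red",red(I[n],(300,360,255,335)))
for n in("top6","top9","top10"): print(n,"red",red(I[n],(355,400,245,290)))
for a,b in(("top10","top0"),("top9","top0")): print(a,"grey diff",cv2.absdiff(I[a],I[b])[303:328,432:460].mean(),"socket",cv2.absdiff(I[a],I[b])[245:290,355:400].mean())
def br(im,b): h=cv2.cvtColor(im,cv2.COLOR_BGR2HSV)[b[2]:b[3],b[0]:b[1]]; return h.reshape(-1,3).mean(0).round(0)
b=(320,360,365,420)
for n in("side0","side6","side9","side10"): print(n,"HSV",br(I[n],b),br(I[n],(300,360,255,335)))
for a in("top10","top6"):
    h=cv2.cvtColor(I[a],cv2.COLOR_BGR2HSV);h0=cv2.cvtColor(I["top0"],cv2.COLOR_BGR2HSV)
    for H in(h0,h):
        q=H[300:330,428:462];m=q[...,1]<70;print(a,m.sum(),np.argwhere(m).mean(0)[::-1]+[428,300] if m.any() else 0)
E
```

```text
side6 red (np.int64(554), np.int64(315), np.int64(341), np.int64(272), np.int64(303))
side9 red (np.int64(555), np.int64(315), np.int64(341), np.int64(272), np.int64(303))
side10 red (np.int64(560), np.int64(315), np.int64(341), np.int64(272), np.int64(303))
top6 red (np.int64(76), np.int64(372), np.int64(382), np.int64(263), np.int64(274))
top9 red (np.int64(252), np.int64(367), np.int64(386), np.int64(257), np.int64(274))
top10 red (np.int64(259), np.int64(366), np.int64(386), np.int64(257), np.int64(275))
top10 grey diff 36.4052380952381 socket 44.31703703703704
top9 grey diff 37.93047619047619 socket 29.026666666666667
side0 HSV [ 16. 121. 146.] [ 18. 202. 172.]
side6 HSV [ 16. 121. 148.] [ 16. 197. 166.]
side9 HSV [ 16. 118.  92.] [ 15. 198. 143.]
side10 HSV [ 16. 118.  92.] [ 15. 198. 134.]
top10 294 [444.33673469 315.3877551 ]
top10 292 [444.34931507 315.41780822]
top6 294 [444.33673469 315.3877551 ]
top6 579 [438.55267703 314.67702936]
```

Those differences are only the arm's shadow: the red plug's extents and the grey plug's centroid haven't changed. Handing in.

```bash
python3 -c "
from workcell import finish_job
print(finish_job())"
```

```text
the job is handed in; nothing more can be done
None
```

I pushed the red plug fully home, lifted the hood past its balance point and brought it back. I handed the job in at about 21 s with the gripper still holding the bar.

**Plug:**
- The first three tries caught on the rim at about 40, 41 and 21 N at the wrist. My first correction went the wrong way, because the side camera placed the hole about 2 mm off from the top camera.
- On the fourth try it slid in freely, with the flange seating at TCP height 0.0586 m under about 11 N (about 0.0593 m expected), and I pressed it 1.5 mm further. The picture after release shows it upright with the flange flat on the block. Its pixel extents had not changed at the end.

**Hood:**
- I gripped the bar 22 mm off its middle and followed the 250 mm arc to about 0.95 rad, where the bar had risen 202 mm against 187 mm at balance.
- It now sits at about 0.71 rad, with the bar about 25 mm below balance. The grip holds, the joints are still, and the contact force is about 7 N.

**Checks that were limited or disagreed:**
- The gripper hid the green line at the top of the lift, so "past balance" rests on the measured arc and not on the scale.
- The grey plug and the socket area first looked changed in the image comparison. It was only the arm's shadow: the grey plug's position is the same to 0.1 px, and the other loose items show no change.

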